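# Drive the drain plug out of the ear-bulb holder

## Robot

A 7-joint arm with a two-finger parallel gripper is mounted at the origin on the work surface. World frame = base frame: x ahead of the robot, y to its left, z up, the work surface at z = 0. Lengths are in mm, angles in rad, forces in N, time in s.
With the tool pointing down it reaches from about 425 to 1025 mm from the base axis. Payload 9.4 kg.
Tool frame: the origin (TCP) lies between the finger pads; the fingertips stand 17 mm ahead of it and the grasp point (between the pads) lies 2 mm behind it; z points along the fingers, y is the line along which they close (so a half turn about z gives the same grasp; the last joint's range is limited). The gripper opens to 93 mm and grips with 3 to 60 N. Pads are 15 mm wide; open, the fingers measure 128 mm over their backs; the gripper's body (75 mm by 188 mm) begins 65 mm behind the grasp point.
Start: joints at [-1.204, 0.599, -0.003, 1.599, 0.002, 0.943, -0.08], TCP at [311.3, 654.764, 235.618] pointing down, gripper open.
Joint ranges: [-2.57, 2.57], [-0.35, 1.97], [-1.29, 1.29], [0.11, 2.56], [-1.05, 4.19], [0.11, 1.86], [-2.63, 2.63]. Speed limits (rad/s): [2.22, 2.22, 3.01, 3.01, 3.14, 3.14, 3.14].

## Interface

Orientations are given as a 3x3 rotation matrix whose columns are the frame's x, y, z axes.
In Python, from station import * gives the robot as it stands.
- The arm moves only by the tool step_arm, never from a script. Its argument "rows" is a list that holds one entry, the list of rows, each a list of 7 numbers: the shift along the tool's x, y, z in units of 2 cm (1.0 is 2 cm), then the turn, a rotation vector about the tool's x, y, z in units of 0.12 rad (1.0 is 0.12 rad), then the opening, from -1 (shut) to 1 (fully open). In form: [[[x, y, z, ax, ay, az, jaw], ...]]. A call has exactly 5 rows; each row shifts and turns the commanded pose from where the row before left it, along the tool's axes as they then stand; what a row does not reach is not made up. A row lasts 1/12 s, in which the tool goes at most 41.7 mm and 7.16 degrees, less where a joint would pass 70% of its speed; a pose out of reach is approached as far as the arm can. A call with a number of a shift or a turn outside -1 to 1 is refused whole. A call with a gripper value outside its range is refused whole. The fingers move at their own pace and stop on an object; "force" is the grip in N (left out, the last holds). Time passes only in rows, so rows that do not move let the fingers close, or fill a call up. It gives the time, the measured TCP pose, the force, the opening and the grip force at its end, in the units of the state.
- get_obs(): the state, without advancing time (a new reading comes with each control period).
- camera(name): name is "side" or "top" or "wrist"; returns (picture, depth): 384x512x3 uint8, red, green, blue; 384x512 float32, mm along the optical axis (not along the pixel's ray), 0 where there is no reading.
- camera_model(name): a dict with "fx", "fy", "cx", "cy" (pixels), "extrinsics" (4x4, takes a point from camera to world coordinates). Camera axes: x right, y up, looking along -z (the intrinsics and any distortion apply to the point x, -y, -z); pixel columns grow to the right and rows downward; lengths in mm; the calibration is good to about 2 mm. A picture is of the moment at which its call begins: read the wrist's pose just before it. camera_model takes no time and is no camera call; for the wrist camera it gives the pose at the moment of the call.
- close_job(): hands the job in; it is judged then, once.
Trained networks look in the newest picture that a camera, given by its name, has taken for a name from the list of things; names that differ only in an ending like _2 or _b are one class to them, and where a whole thing is asked for, a point or a joint stands for the part that bears it (a point fixed in the world has none). Each returns a list of dicts, best first, with "score" (0 to 1); they miss things now and then, are a little off and sometimes report something else, mostly with a low value. They report only what shows in the picture. A call takes as long as a camera call. They do not tell look-alikes from the thing itself.
- outline_of(name, camera): "mask" (384x512 bool, what is visible of it) and "extent" ([left, top, right, bottom] in pixels, round what is visible of it).
- mark_of(name, camera): "centre" ([column, row] in pixels: a listed point, or the origin of a listed thing).
The state is a dict: "time": time; "q": joint angles; "qvel": joint speeds; "joint_efforts": joint torques, N m; "ee_pos": TCP position; "eef_rot": TCP orientation; "contact_force": force on the tool from outside, world axes, zero at the start; "ft_torque": the same for the moment, N m; "finger_gap": finger opening in mm; "finger_force": force on a finger pad.
Only numpy, scipy, OpenCV 4.12 (cv2) and the standard library are available. Lean on these libraries where they do the work, as an engineer would, in place of code of your own. Each camera call takes 0.05 s, during which the arm holds its last target. There are 200 camera calls.

## Task

Push the drain plug out of the underside of the white ceramic ear-bulb holder so that it drops into the steel tray below: lift the drift out of its wooden rest, feel its nose into the hole in the holder's cap, drive the plug right through, and leave the drift standing released in the hole with its collar fully home on the cap. The cap's hole is a few millimetres out of true and the ceramic chips when pressed hard, so feel for the hole gently and do not force anything. Leave the tumbler, the hand mirror and the tablet case where they are.

Things in the scene. Friction and masses are not known exactly. Their poses are not given: they have to be found in the camera images.
- drift_grip (a point): centre of the handle of the drift (a push rod, 108 mm long, 130 g, standing upright nose down in a wooden rest): white plastic square handle 18 x 18 mm, 50 mm tall, this point 25 mm below its top and, at the start, 91 mm above the table; z up along the rod, x and y square to the handle's flat faces
- drift_collar (a point): centre of the underside of the drift's steel collar (25 mm across, 4 mm thick, right below the handle), 29 mm below the handle's centre; below it runs a steel shaft 13 mm in diameter and 54 mm long. Home means that this underside lies on the top of the holder's cap
- drift_tip (a point): centre of the drift's flat nose, which has a 0.5 mm bevel all round; 83 mm below the handle's centre, 54 mm below the collar's underside
- rest: fixed wooden rest of the drift, a block 60 x 60 mm, 62 mm high, with a 16 mm upright hole right through its middle; at the start the drift's collar lies on its top and the drift lifts straight out (54 mm). Origin under its middle
- holder: white ceramic ear-bulb holder, fixed: a bridge 50 mm (x) by 116 mm (y) on two side walls 12 mm thick, whose block spans heights 46 to 70 mm and has an upright pocket with the plug on its middle axis. On it sits a ceramic cap, heights 70 to 90 mm. Origin on the table under its middle, z up. The ceramic chips above 25 N
- holder_top (a point): point on the holder's middle axis, 90 mm above the table, level with the cap's flat top. The immovable cap, 46 x 46 mm, has a round upright 14.4 mm hole (0.5 mm bevel) through its own middle, but was set out of true: cap and hole lie up to 5.5 mm off this point along the holder's x and also its y, otherwise each time; the offset is not reported: feel or see it
- plug_center (a point): middle of the drain plug, a solid steel cylinder 30 mm in diameter, 24 mm tall, 130 g, upright in the pocket on the holder's middle axis (not the cap hole's), heights 38 to 62 mm, so 8 mm show below the block. Two spring pads hold it: about 4 to 15 N slide it down, and it drops free after 10 to 16 mm, well before the collar is home (nose then 36 mm above the table)
- tray: the small loose stainless steel tray under the holder's bridge, 120 (x) x 82 (y) mm, rim 14 mm high, floor and walls 3 mm thick; origin under its middle
- tumbler: glass tumbler 68 mm across, 85 mm tall; origin under its middle; to be left alone
- mirror: wooden hand mirror lying flat: disc 100 mm across, 12 mm thick, handle along its -y to 155 mm; origin under the disc's middle; to be left alone
- case: grey plastic tablet case with a press-button release, 70 x 130 x 26 mm; origin under its middle; to be left alone
There are look-alikes about, which are no part of the job. There is more than one size of the part that bears drift_grip; the job needs the larger. Leave any pink look-alike of the holder alone.

How it is judged:
By the outcome, as a careful person would: the job done as asked, in the order asked, and still so for the second after the job is handed in, with the robot touching nothing.
It also fails if it takes over 72 s, if anything falls off the work surface, if the arm or the gripper's body presses on something with over 40 N, if the wrist force passes 120 N, or if a joint passes its speed limit or range.

## Working session

There is one attempt and no reset: what is moved stays moved. The work goes in short steps, Python scripts to look and compute and a tool call to move; the robot and the scene stay as the last step left them, time stands still between calls to the robot, and variables do not carry over. Pictures are saved under pics/ and viewed, at most 10 in all, crops included, and the job is handed in when it is done.

Besides the shell and the picture viewer there is one more tool, called after "Emit:" by a JSON object that holds its "name" and its "arguments", one argument or row to a line. step_arm: Moves the arm, as the interface text tells. Shifts and turns lie within -1 to 1; 1 stands for 2 cm of shift or 0.12 rad of turn. Its arguments: {"type":"object","properties":{"rows":{"type":"array","items":{"type":"array","items":{"type":"array","items":{"type":"number"}}}},"force":{"type":"number"}},"required":["rows"]}

```bash
mkdir -p pics; ls
cat > h.py <<'E'
from station import *
import numpy as np, cv2
def w(cam,u,v,d,m=None):
    m=m or camera_model(cam)
    p=np.array([(u-m['cx'])/m['fx']*d,-(v-m['cy'])/m['fy']*d,-d,1.])
    return (np.array(m['extrinsics'])@p)[:3]
def onz(cam,u,v,z,m=None):
    m=m or camera_model(cam);E=np.array(m['extrinsics'])
    r=E[:3,:3]@np.array([(u-m['cx'])/m['fx'],-(v-m['cy'])/m['fy'],-1.]);o=E[:3,3]
    return o+r*(z-o[2])/r[2]
def cloud(cam,depth,m=None):
    m=m or camera_model(cam);v,u=np.mgrid[:384,:512];d=depth
    p=np.stack([(u-m['cx'])/m['fx']*d,-(v-m['cy'])/m['fy']*d,-d],-1);E=np.array(m['extrinsics'])
    P=p@E[:3,:3].T+E[:3,3];P[d==0]=np.nan;return P
E
python3 - <<'E'
from h import *
ims=[]
for c in ("top","side"):
    p,d=camera(c);ims.append(p);np.save(f"pics/{c}_d.npy",d);cv2.imwrite(f"pics/{c}0.png",p[...,::-1])
    m=camera_model(c);print(c,{k:(np.round(v,3).tolist()) for k,v in m.items()})
    for n in ("drift_grip","holder","holder_top","rest","tray","tumbler","mirror","case"):
        for r in mark_of(n,c)[:3]: 
            u,v=r["centre"]; z={"drift_grip":91,"holder_top":90}.get(n,0)
            print(c,n,round(r["score"],2),np.round([u,v]),np.round(onz(c,u,v,z)))
cv2.imwrite("pics/both.png",cv2.resize(np.vstack(ims),(450,600))[...,::-1]) if 0 else None
o=get_obs();print(o["time"],np.round(o["ee_pos"],1),np.round(o["eef_rot"],3).tolist())
E
```

```text
pics
top {'fx': 368.683, 'fy': 368.683, 'cx': 251.057, 'cy': 195.536, 'extrinsics': [[-0.119, 0.973, -0.199, 374.657], [-0.993, -0.115, 0.028, 90.052], [0.004, 0.201, 0.98, 945.061], [0.0, 0.0, 0.0, 1.0]]}
top drift_grip 0.64 [332. 190.] [ 538. -126.   91.]
top drift_grip 0.52 [297. 190.] [548. -43.  91.]
top holder 0.86 [208. 210.] [542. 180.   0.]
top holder 0.67 [140. 208.] [567. 353.   0.]
top holder_top 0.72 [202. 206.] [537. 184.  90.]
top holder_top 0.72 [132. 204.] [561. 346.  90.]
top rest 0.98 [330. 197.] [ 537. -140.    0.]
top tray 0.9 [207. 205.] [555. 181.   0.]
top tray 0.68 [326. 198.] [ 535. -130.    0.]
top tray 0.38 [281. 263.] [386.   8.   0.]
top mirror 0.71 [270. 116.] [781. -13.   0.]
top case 0.85 [199. 142.] [730. 185.   0.]
side {'fx': 393.157, 'fy': 393.157, 'cx': 257.717, 'cy': 187.333, 'extrinsics': [[0.811, 0.306, -0.499, 197.343], [-0.585, 0.407, -0.701, -409.759], [-0.011, 0.861, 0.509, 456.687], [0.0, 0.0, 0.0, 1.0]]}
side drift_grip 0.79 [307. 240.] [525. -73.  91.]
side holder 0.93 [199. 175.] [566. 354.   0.]
side holder 0.73 [229. 205.] [553. 197.   0.]
side holder_top 0.96 [196. 142.] [564. 347.  90.]
side holder_top 0.72 [294. 181.] [626.  74.  90.]
side holder_top 0.65 [224. 172.] [539. 184.  90.]
side rest 0.58 [330. 303.] [ 530. -127.    0.]
side tray 0.82 [228. 209.] [543. 185.   0.]
side tumbler 0.83 [203. 296.] [381.   1.   0.]
side mirror 0.85 [379. 211.] [789.  -7.   0.]
side mirror 0.24 [337. 254.] [621. -52.   0.]
side case 0.97 [294. 181.] [731. 191.   0.]
0.9 [311.3 654.8 235.7] [[-0.903, 0.429, 0.0], [0.429, 0.903, 0.0], [-0.0, 0.0, -1.0]]
```

View pics/top0.png

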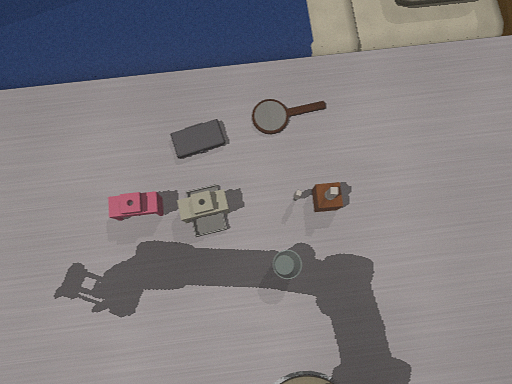

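View pics/side0.png

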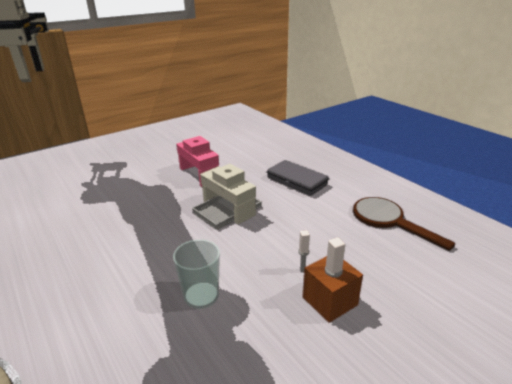

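The top view shows the white holder at (203,205), with a pink look-alike at (130,204). The brown rest with the large drift is at (331,193), and a small look-alike drift stands free at (298,193). The one in the rest fits the description: it is larger and stands nose down in wood. Next I'll confirm it with a crop and measure the poses from the depth.

Run:
```python
from h import *
a=cv2.imread("pics/side0.png")[140:330,170:380];b=cv2.imread("pics/top0.png")[165:245,90:360]
a=cv2.resize(a,None,fx=2.2,fy=2.2,interpolation=2);b=cv2.resize(b,(800,237),interpolation=2)[:, :]
c=np.zeros((600,800,3),np.uint8);c[:237]=b;a=a[:363];c[237:237+a.shape[0],:a.shape[1]]=a;cv2.imwrite("pics/crop1.png",c)
for cam in("top","side"):
    P=cloud(cam,np.load(f"pics/{cam}_d.npy"))
    for n,x,y,r,z0,z1 in(("rest",535,-130,60,56,68),("handle",540,-128,40,100,122),("bridge",540,183,80,64,76),("cap",540,183,60,84,97),("small",548,-43,30,40,130)):
        s=(abs(P[...,0]-x)<r)&(abs(P[...,1]-y)<r)&(P[...,2]>z0)&(P[...,2]<z1);q=P[s]
        if len(q)>4:
            R=cv2.minAreaRect(q[:,:2].astype(np.float32));print(cam,n,len(q),np.round(R[0],1),np.round(R[1],1),round(R[2],1),"zmed",np.round(np.median(q[:,2]),1),"zmax",q[:,2].max().round())
```

```text
top rest 490 [ 533.6 -125.3] [60.5 61.1] 88.1 zmed 61.7 zmax 67.0
top handle 77 [ 532.4 -125.6] [18.  17.2] 80.0 zmed 114.9 zmax 118.0
top bridge 649 [545.5 183.8] [ 50.7 116. ] 7.0 zmed 69.3 zmax 76.0
top cap 355 [548.1 183. ] [47.2 46.2] 6.4 zmed 89.3 zmax 94.0
top small 60 [543.7 -49. ] [15.2 15.8] 78.4 zmed 76.0 zmax 83.0
side rest 1079 [ 533.2 -122.7] [61.5 62.2] 88.7 zmed 61.1 zmax 68.0
side handle 239 [ 532.  -123.8] [18.9 18.4] 79.1 zmed 112.6 zmax 117.0
side bridge 561 [545.1 186.1] [ 52.5 118.7] 7.3 zmed 69.1 zmax 76.0
side cap 318 [547.1 185.6] [47.4 48.9] 7.6 zmed 88.9 zmax 91.0
side small 245 [542.7 -48.2] [14.2 16.3] 53.5 zmed 61.7 zmax 81.0
```

View pics/crop1.png

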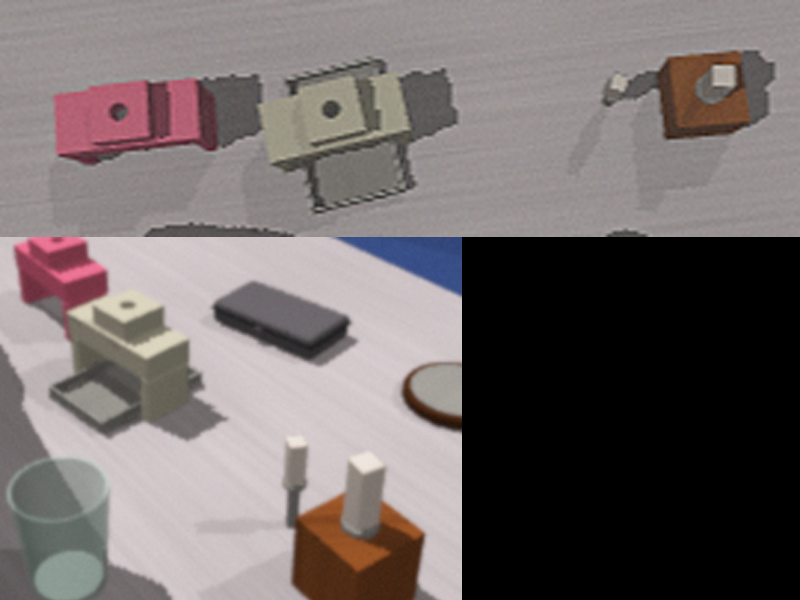

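Confirmed: the large drift is the one in the brown rest at (532,-125), handle yaw about 80°. The holder to use is the cream-white one at (545,185), yaw about 7°. Starting the approach.

Emit:
{"name": "step_arm", "arguments": {
  "rows": [
    [[-0.86,-0.98,0,0,0,0,1],[-0.86,-0.98,0,0,0,0,1],[-0.86,-0.98,0,0,0,0,1],[-0.86,-0.98,0,0,0,0,1],[-0.86,-0.98,0,0,0,0,1]]
  ],
  "force": 40
}}

```text
time: 1.32
ee_pos: [347.1, 528.2, 235.7]
eef_rot: [[-0.903, 0.429, 0.0], [0.429, 0.903, 0.0], [-0.0, 0.0, -1.0]]
contact_force: [0.0, -0.1, 0.9]
finger_gap: 93.2
finger_force: 0.0
```

```bash
python3 -c "
from h import *
o=get_obs();print(o)"
```

```text
{'time': 1.3167, 'q': array([-1.07338437,  0.48617542, -0.0084992 ,  1.82234   ,  0.00556508,
        0.83293568,  0.04251374]), 'qvel': array([ 0.34544962, -0.24926768, -0.00841557,  0.47611499,  0.0052128 ,
       -0.23151451,  0.33029896]), 'joint_efforts': array([ -3.76500204, -63.7627244 ,   0.67562906, -24.29005623,
        -0.09904013,   0.42340622,  -0.57972182]), 'ee_pos': array([347.13363288, 528.15926777, 235.67672692]), 'eef_rot': array([[-9.03194900e-01,  4.29230626e-01,  2.06476399e-04],
       [ 4.29230648e-01,  9.03194910e-01,  7.59676884e-05],
       [-1.53880774e-04,  1.57239627e-04, -9.99999976e-01]]), 'contact_force': array([ 0.04197038, -0.0713531 ,  0.85564431]), 'ft_torque': array([-0.01110529,  0.0270167 , -0.02000868]), 'finger_force': 0.0, 'finger_gap': 93.15017130807608}
```

Emit:
{"name": "step_arm", "arguments": {
  "rows": [
    [[-0.86,-0.98,0,0,0,0,0],[-0.86,-0.98,0,0,0,0,0],[-0.86,-0.98,0,0,0,0,0],[-0.86,-0.98,0,0,0,0,0],[-0.86,-0.98,0,0,0,0,0]]
  ]
}}

```text
time: 1.73
ee_pos: [382.8, 402.7, 235.8]
eef_rot: [[-0.903, 0.429, 0.0], [0.429, 0.903, 0.0], [-0.0, 0.0, -1.0]]
contact_force: [0.2, 0.2, 0.5]
finger_gap: 64.2
finger_force: 0.0
```

Emit:
{"name": "step_arm", "arguments": {
  "rows": [
    [[-0.86,-0.98,0,0,0,0,0],[-0.86,-0.98,0,0,0,0,0],[-0.86,-0.98,0,0,0,0,0],[-0.86,-0.98,0,0,0,0,0],[-0.86,-0.98,0,0,0,0,0]]
  ]
}}

```text
time: 2.15
ee_pos: [418.4, 277.3, 235.9]
eef_rot: [[-0.903, 0.429, 0.0], [0.429, 0.903, 0.0], [-0.0, 0.001, -1.0]]
contact_force: [0.6, 0.6, 0.1]
finger_gap: 46.8
finger_force: 0.0
```

Emit:
{"name": "step_arm", "arguments": {
  "rows": [
    [[-0.86,-0.98,0,0,0,0,0],[-0.86,-0.98,0,0,0,0,0],[-0.86,-0.98,0,0,0,0,0],[-0.86,-0.98,0,0,0,0,0],[-0.86,-0.98,0,0,0,0,0]]
  ]
}}

```text
time: 2.57
ee_pos: [454.0, 151.9, 235.9]
eef_rot: [[-0.903, 0.429, 0.001], [0.429, 0.903, 0.0], [-0.0, 0.0, -1.0]]
contact_force: [-0.1, -0.4, -0.6]
finger_gap: 46.5
finger_force: 0.0
```

Emit:
{"name": "step_arm", "arguments": {
  "rows": [
    [[-0.86,-0.98,0,0,0,0,0],[-0.86,-0.98,0,0,0,0,0],[-0.86,-0.98,0,0,0,0,0],[-0.86,-0.98,0,0,0,0,0],[-0.86,-0.98,0,0,0,0,0]]
  ]
}}

```text
time: 2.98
ee_pos: [489.6, 26.4, 235.9]
eef_rot: [[-0.903, 0.429, 0.001], [0.429, 0.903, 0.0], [-0.001, 0.0, -1.0]]
contact_force: [0.8, 0.2, 0.0]
finger_gap: 46.5
finger_force: 0.0
```

Emit:
{"name": "step_arm", "arguments": {
  "rows": [
    [[-0.86,-0.98,0,0,0,-0.45,0],[-0.86,-0.98,0,0,0,-0.45,0],[0,-1,0,0,0,-0.45,0],[0,0,0,0,0,-0.45,0],[0,0,0,0,0,-0.45,0]]
  ]
}}

```text
time: 3.4
ee_pos: [498.1, -42.6, 235.8]
eef_rot: [[-0.985, 0.173, 0.0], [0.173, 0.985, -0.0], [-0.0, -0.0, -1.0]]
contact_force: [0.1, 0.3, 0.6]
finger_gap: 46.6
finger_force: 0.0
```

```bash
cat > wl.py <<'E'
from h import *
import sys
o=get_obs();m=camera_model("wrist");p,d=camera("wrist");cv2.imwrite(f"pics/{sys.argv[1]}.png",p[...,::-1])
np.save("pics/w_d.npy",d);P=cloud("wrist",d,m)
print(o["time"],o["q"].round(2),o["ee_pos"].round(1),o["eef_rot"].round(3).tolist(),o["contact_force"].round(1))
def rect(n,x,y,r,z0,z1):
    s=(abs(P[...,0]-x)<r)&(abs(P[...,1]-y)<r)&(P[...,2]>z0)&(P[...,2]<z1);q=P[s]
    if len(q)>4:
        R=cv2.minAreaRect(q[:,:2].astype(np.float32));print(n,len(q),"c",np.round(R[0],1),"size",np.round(R[1],1),"ang",round(R[2],1),"z",np.round(np.median(q[:,2]),1),"med",np.median(q,0).round(1))
E
python3 - pics/w1 <<'E'
import sys;sys.argv=['','w1']
exec(open('wl.py').read())
rect("handle",533,-125,30,105,125);rect("rest",533,-125,50,57,66)
E
```

```text
3.4 [-0.03  0.33  0.    2.11 -0.    0.7   1.37] [498.1 -42.6 235.8] [[-0.985, 0.173, 0.0], [0.173, 0.985, -0.0], [-0.0, -0.0, -1.0]] [0.1 0.3 0.6]
handle 285 c [ 532.3 -123.5] size [18.2 18.3] ang 77.8 z 115.0 med [ 529.  -123.5  115. ]
rest 1432 c [ 532.9 -122.8] size [60.5 60.6] ang 88.3 z 61.5 med [ 520.2 -114.7   61.5]
```

Emit:
{"name": "step_arm", "arguments": {
  "rows": [
    [[-0.6,-0.925,0,0,0,0,0],[-0.6,-0.925,0,0,0,0,0],[-0.6,-0.925,0,0,0,0,0],[-0.6,-0.925,0,0,0,0,0],[0,0,0.34,0,0,0,0]]
  ]
}}

```text
time: 3.87
ee_pos: [534.7, -126.3, 229.9]
eef_rot: [[-0.984, 0.178, 0.003], [0.178, 0.984, -0.002], [-0.004, -0.002, -1.0]]
contact_force: [-0.1, -0.4, 0.1]
finger_gap: 46.6
finger_force: 0.0
```

Emit:
{"name": "step_arm", "arguments": {
  "rows": [
    [[0,0,1,0,0,0,0],[0,0,1,0,0,0,0],[0,0,1,0,0,0,0],[0,0,1,0,0,0,0],[0,0,1,0,0,0,0]]
  ]
}}

```text
time: 4.28
ee_pos: [532.7, -121.4, 128.0]
eef_rot: [[-0.985, 0.173, 0.0], [0.173, 0.985, 0.0], [-0.0, 0.0, -1.0]]
contact_force: [1.3, 0.3, -0.4]
finger_gap: 46.1
finger_force: 0.0
```

Emit:
{"name": "step_arm", "arguments": {
  "rows": [
    [[0,0,1,0,0,0,0],[0,0,1,0,0,0,0],[0,0,0,0,0,0,0],[0,0,0,0,0,0,-0.4],[0,0,0,0,0,0,-0.5]]
  ]
}}

```text
time: 4.7
ee_pos: [533.0, -121.9, 89.6]
eef_rot: [[-0.985, 0.173, 0.001], [0.173, 0.985, -0.0], [-0.001, 0.0, -1.0]]
contact_force: [0.3, -0.6, -0.1]
finger_gap: 37.3
finger_force: 0.0
```

Run:
```python
import sys;sys.argv=['','w2']
exec(open('wl.py').read())
rect("handle",533,-125,16,100,125)
p,d=camera("side");cv2.imwrite("pics/s2.png",p[...,::-1])
```

```text
4.7 [ 0.12  0.6   0.01  2.13 -0.01  0.41  1.53] [ 533.  -121.9   89.6] [[-0.985, 0.173, 0.001], [0.173, 0.985, -0.0], [-0.001, 0.0, -1.0]] [ 0.3 -0.6 -0.1]
handle 1822 c [ 531.4 -128.7] size [28.7 18.5] ang 78.2 z 115.0 med [ 527.3 -124.8  115. ]
```

View pics/s2.png

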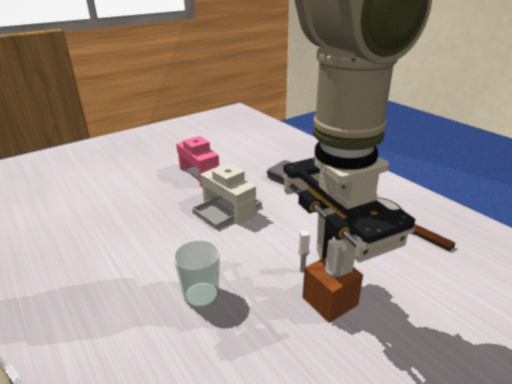

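The open fingers straddle the large drift's handle at (340,255), and the small one at (304,250) is clear. Centring and gripping.

Emit:
{"name": "step_arm", "arguments": {
  "rows": [
    [[0,-0.1,0,0,0,0,-0.5],[0,0,0,0,0,0,-0.7],[0,0,0,0,0,0,-0.8],[0,0,0,0,0,0,-0.9],[0,0,0,0,0,0,-1]]
  ],
  "force": 25
}}

```text
time: 5.22
ee_pos: [532.7, -124.5, 89.6]
eef_rot: [[-0.985, 0.173, 0.001], [0.173, 0.985, -0.0], [-0.001, -0.0, -1.0]]
contact_force: [-0.6, -0.6, 7.1]
finger_gap: 17.9
finger_force: 25.0
```

Emit:
{"name": "step_arm", "arguments": {
  "rows": [
    [[0,0,0,0,0,0,-1],[0,0,0,0,0,0,-1],[0,0,0,0,0,0,-1],[0,0,0,0,0,0,-1],[0,0,0,0,0,0,-1]]
  ],
  "force": 45
}}

```text
time: 5.63
ee_pos: [532.7, -124.5, 89.6]
eef_rot: [[-0.985, 0.173, 0.001], [0.173, 0.985, -0.0], [-0.001, -0.0, -1.0]]
contact_force: [-1.0, -1.3, 7.0]
finger_gap: 17.9
finger_force: 45.0
```

Emit:
{"name": "step_arm", "arguments": {
  "rows": [
    [[0,0,-0.1,0,0,0,-1],[0,0,-0.3,0,0,0,-1],[0,0,-0.5,0,0,0,-1],[0,0,-0.5,0,0,0,-1],[0,0,-0.5,0,0,0,-1]]
  ]
}}

```text
time: 6.05
ee_pos: [532.4, -124.2, 128.1]
eef_rot: [[-0.985, 0.173, 0.0], [0.173, 0.985, -0.0], [-0.0, 0.0, -1.0]]
contact_force: [0.2, 0.4, -0.9]
finger_gap: 17.8
finger_force: 45.0
```

Emit:
{"name": "step_arm", "arguments": {
  "rows": [
    [[0,0,-0.8,0,0,0,-1],[0,0,-0.9,0,0,0,-1],[0,0,-0.9,0,0,0,-1],[0,0,-0.9,0,0,0,-1],[0,0,0,0,0,0,-1]]
  ]
}}

```text
time: 6.47
ee_pos: [533.8, -124.5, 200.9]
eef_rot: [[-0.985, 0.173, 0.006], [0.173, 0.985, -0.001], [-0.006, 0.0, -1.0]]
contact_force: [0.1, 0.2, -0.5]
finger_gap: 17.7
finger_force: 45.0
```

Run:
```python
from h import *
o=get_obs();print(o["time"],o["ee_pos"].round(1),o["contact_force"].round(2),o["finger_gap"],o["ft_torque"].round(3))
ims=[]
for c,(x,y) in {"side":(350,200),"wrist":None}.items() if 0 else {"side":(340,200)}.items():
    p,d=camera(c);cv2.imwrite("pics/s3.png",cv2.resize(p[120:330,240:440,::-1],None,fx=2.5,fy=2.5))
    for n in("drift_tip","drift_collar","drift_grip"):
        print(n,[(round(r["score"],2),np.round(r["centre"],1)) for r in mark_of(n,c)[:2]])
```

```text
6.4667 [ 533.8 -124.5  200.9] [ 0.11  0.2  -0.47] 17.710136451702063 [-0.074 -0.041  0.028]
drift_tip [(0.92, array([333.9, 238.8])), (0.53, array([303. , 272.5]))]
drift_collar [(0.92, array([339.3, 210.2])), (0.66, array([306.9, 252.8]))]
drift_grip [(0.95, array([343.7, 189.2])), (0.7, array([306.6, 240.3]))]
```

View pics/s3.png

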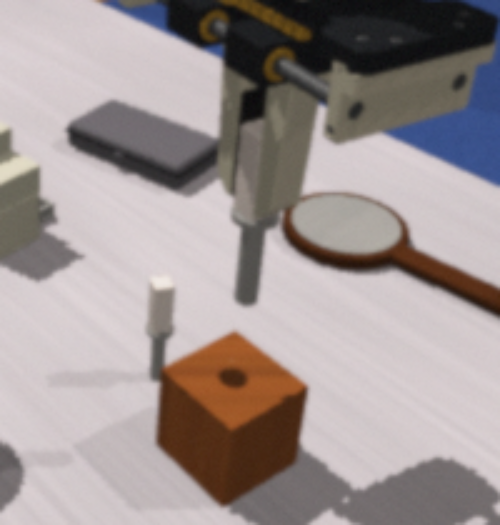

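Emit:
{"name": "step_arm", "arguments": {
  "rows": [
    [[0.1,0.5,0,0,0,0,-1],[0.1,0.9,0,0,0,0,-1],[0.1,0.9,0,0,0,0,-1],[0.1,0.9,0,0,0,0,-1],[0.1,0.9,0,0,0,0,-1]]
  ]
}}

```text
time: 7.08
ee_pos: [536.1, -40.1, 195.9]
eef_rot: [[-0.985, 0.173, -0.002], [0.173, 0.985, 0.0], [0.002, -0.0, -1.0]]
contact_force: [0.2, 0.6, -1.0]
finger_gap: 18.0
finger_force: 45.0
```

Emit:
{"name": "step_arm", "arguments": {
  "rows": [
    [[0.1,0.9,0,0,0,0,-1],[0.1,0.9,0,0,0,0,-1],[0.1,0.9,0,0,0,0,-1],[0.1,0.9,0,0,0,0,-1],[0.1,0.9,0,0,0,0,-1]]
  ]
}}

```text
time: 7.5
ee_pos: [541.7, 50.4, 195.9]
eef_rot: [[-0.985, 0.172, -0.002], [0.172, 0.985, -0.0], [0.002, -0.0, -1.0]]
contact_force: [0.2, -0.8, -0.8]
finger_gap: 17.3
finger_force: 45.0
```

Emit:
{"name": "step_arm", "arguments": {
  "rows": [
    [[0.1,0.9,0,0,0,0,-1],[0.1,0.9,0,0,0,0,-1],[0.1,0.5,0,0,0,0,-1],[0,0,0,0,0,0,-1],[0,0,0,0,0,0,-1]]
  ]
}}

```text
time: 7.92
ee_pos: [543.9, 95.2, 196.3]
eef_rot: [[-0.985, 0.172, -0.001], [0.172, 0.985, -0.001], [0.001, -0.001, -1.0]]
contact_force: [0.1, -0.9, -1.0]
finger_gap: 17.8
finger_force: 45.0
```

Run:
```python
import sys;sys.argv=['','w4']
exec(open('wl.py').read())
print(m["extrinsics"].round(3).tolist() if hasattr(m["extrinsics"],"round") else m["extrinsics"], m["fx"],m["cx"],m["cy"])
rect("bridge",545,184,80,66,73);rect("cap",547,184,32,86,94)
for n in("holder_top","drift_tip"):
    for r in mark_of(n,"wrist")[:2]:print(n,r["score"],np.round(r["centre"],1),onz("wrist",*r["centre"],90,m).round(1))
```

```text
7.9167 [-0.29  0.44  0.01  2.04 -0.01  0.66  1.13] [543.9  95.2 196.3] [[-0.985, 0.172, -0.001], [0.172, 0.985, -0.001], [0.001, -0.001, -1.0]] [ 0.1 -0.9 -1. ]
[[0.172, -0.942, -0.288, 463.105], [0.985, 0.164, 0.052, 109.508], [-0.002, -0.292, 0.956, 345.093], [0.0, 0.0, 0.0, 1.0]] 281.0197030783757 254.04839009461156 187.9197912161157
bridge 3456 c [545.3 186.5] size [ 50.6 116.5] ang 6.9 z 69.4 med [541.7 178.3  69.4]
cap 2210 c [548.  185.4] size [46.8 46.4] ang 7.3 z 89.4 med [546.5 185.4  89.4]
holder_top 0.85 [350.7 178.9] [546.7 186.7  90. ]
drift_tip 0.77 [255.  202.9] [554.9  94.   90. ]
drift_tip 0.73 [147.4 189.3] [523.9  -4.5  90. ]
```

View pics/w4.png

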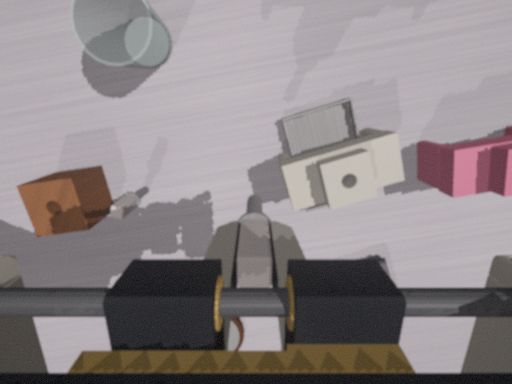

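The hole shows at (349,181), the nose at (255,202), and the small look-alike at (125,205) is still standing. Comparing handle and cap positions across the three cameras gives a TCP target of about (548.3, 184.4) over the hole.

Emit:
{"name": "step_arm", "arguments": {
  "rows": [
    [[0.11,0.88,0,0,0,0,-1],[0.11,0.88,0,0,0,0,-1],[0.11,0.88,0,0,0,0,-1],[0.11,0.88,0,0,0,0,-1],[0.11,0.88,0,0,0,0,-1]]
  ]
}}

```text
time: 8.48
ee_pos: [549.1, 183.1, 196.9]
eef_rot: [[-0.985, 0.175, 0.0], [0.175, 0.985, -0.0], [-0.0, -0.0, -1.0]]
contact_force: [0.4, -0.2, -0.9]
finger_gap: 17.9
finger_force: 45.0
```

Emit:
{"name": "step_arm", "arguments": {
  "rows": [
    [[0,0,0.4,0,0,0,-1],[0,0,0.3,0,0,0,-1],[0,0,0,0,0,0,-1],[0,0,0,0,0,0,-1],[0,0,0,0,0,0,-1]]
  ]
}}

```text
time: 8.9
ee_pos: [549.0, 182.1, 182.8]
eef_rot: [[-0.985, 0.175, -0.0], [0.175, 0.985, -0.001], [0.0, -0.001, -1.0]]
contact_force: [0.5, -0.5, -1.0]
finger_gap: 17.6
finger_force: 45.0
```

Run:
```python
import sys;sys.argv=['','w5']
exec(open('wl.py').read())
rect("bridge",545,184,80,66,73);rect("cap",547,184,32,86,93)
p2,d2=camera("side")
c=cv2.resize(p[100:260,150:360,::-1],(630,480),interpolation=2)[:300];s=cv2.resize(p2[130:230,150:310,::-1],(480,300),interpolation=2)
o=np.zeros((600,640,3),np.uint8);o[:300,:630]=c;o[300:,:480]=s;cv2.imwrite("pics/c5.png",o)
```

```text
8.9 [-0.43  0.49  0.02  1.99 -0.01  0.66  0.99] [549.  182.1 182.8] [[-0.985, 0.175, -0.0], [0.175, 0.985, -0.001], [0.0, -0.001, -1.0]] [ 0.5 -0.5 -1. ]
bridge 3732 c [545.4 186.2] size [ 50.5 116.3] ang 6.9 z 69.4 med [541.5 208.4  69.4]
cap 1893 c [548.  185.2] size [46.4 46.3] ang 6.8 z 89.4 med [541.5 190.6  89.4]
```

View pics/c5.png

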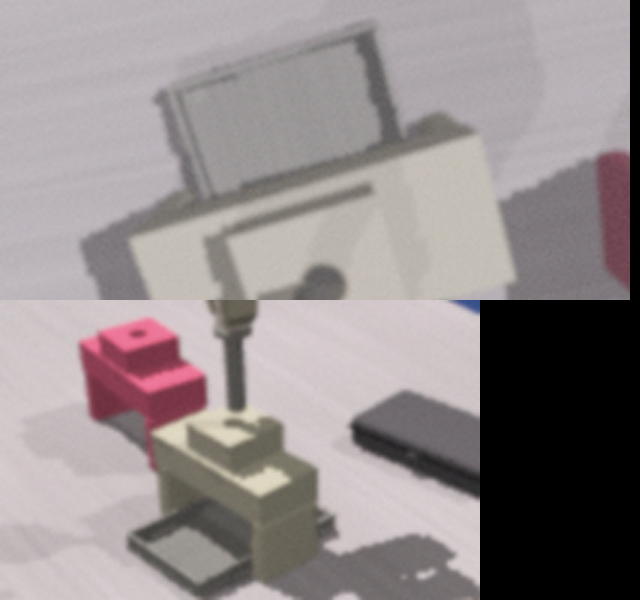

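The nose stands about 11 mm above the cap, roughly over the hole. Correcting by 1 mm in x and 2 mm in y, then lowering to just above the cap.

Emit:
{"name": "step_arm", "arguments": {
  "rows": [
    [[0.05,0.11,0,0,0,0,-1],[0,0,0.15,0,0,0,-1],[0,0,0.15,0,0,0,-1],[0,0,0.1,0,0,0,-1],[0,0,0,0,0,0,-1]]
  ]
}}

```text
time: 9.42
ee_pos: [548.0, 185.9, 174.2]
eef_rot: [[-0.985, 0.173, -0.001], [0.173, 0.985, -0.0], [0.001, -0.0, -1.0]]
contact_force: [-0.1, 0.1, -1.5]
finger_gap: 17.9
finger_force: 45.0
```

Run:
```python
import sys;sys.argv=['','w6']
exec(open('wl.py').read())
s=(np.hypot(P[...,0]-548.5,P[...,1]-184)<14);T=np.array(o["eef_rot"])[:,1]
for z0,z1 in((94,104),(104,114),(114,122),(124,136)):
    k=s&(P[...,2]>z0)&(P[...,2]<z1);q=P[k];
    if len(q)>3:
        t=(q-o["ee_pos"])@T;print(z0,len(q),"lat",t.min().round(1),t.max().round(1),"xmin rel",((q-o["ee_pos"])[:,0]).min().round(1))
rect("cap",547,184,32,86,91)
cv2.imwrite("pics/c6.png",cv2.resize(p[160:280,180:330,::-1],(750,600),interpolation=2))
```

```text
9.4167 [-0.44  0.5   0.02  2.   -0.01  0.64  0.98] [548.  185.9 174.2] [[-0.985, 0.173, -0.001], [0.173, 0.985, -0.0], [0.001, -0.0, -1.0]] [-0.1  0.1 -1.5]
94 57 lat -6.2 6.6 xmin rel -7.0
104 65 lat -5.9 6.4 xmin rel -6.6
114 53 lat -5.6 6.2 xmin rel -6.6
124 42 lat -5.4 5.1 xmin rel -6.7
cap 1917 c [547.8 185.3] size [46.1 46.1] ang 6.9 z 89.4 med [540.8 189.7  89.4]
```

View pics/c6.png

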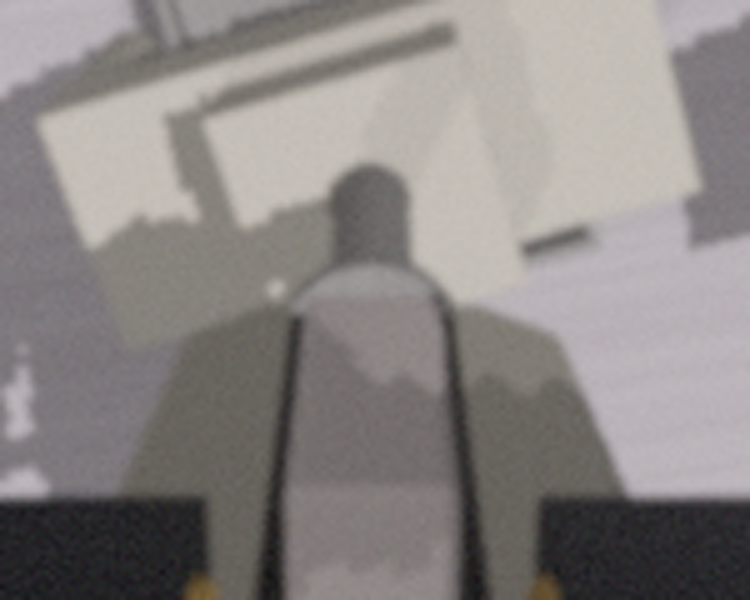

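The nose at (372,205) in the crop covers the hole. In this view the shaft axis lies about 0.8 mm beyond the cap's middle in y. Nudging -1 mm and feeling down.

Emit:
{"name": "step_arm", "arguments": {
  "rows": [
    [[0,-0.05,0,0,0,0,-1],[0,0,0,0,0,0,-1],[0,0,0.05,0,0,0,-1],[0,0,0.05,0,0,0,-1],[0,0,0,0,0,0,-1]]
  ]
}}

```text
time: 9.88
ee_pos: [548.0, 185.0, 172.7]
eef_rot: [[-0.985, 0.173, -0.0], [0.173, 0.985, -0.0], [0.0, -0.0, -1.0]]
contact_force: [-0.5, 1.0, -1.3]
finger_gap: 17.7
finger_force: 45.0
```

Emit:
{"name": "step_arm", "arguments": {
  "rows": [
    [[0,0,0.04,0,0,0,-1],[0,0,0,0,0,0,-1],[0,0,0.03,0,0,0,-1],[0,0,0,0,0,0,-1],[0,0,0,0,0,0,-1]]
  ]
}}

```text
time: 10.3
ee_pos: [548.1, 185.0, 171.4]
eef_rot: [[-0.985, 0.173, 0.0], [0.173, 0.985, -0.0], [-0.0, -0.0, -1.0]]
contact_force: [0.3, -1.0, -1.4]
finger_gap: 18.0
finger_force: 45.0
```

Emit:
{"name": "step_arm", "arguments": {
  "rows": [
    [[0,0,0.04,0,0,0,-1],[0,0,0,0,0,0,-1],[0,0,0.03,0,0,0,-1],[0,0,0,0,0,0,-1],[0,0,0,0,0,0,-1]]
  ]
}}

```text
time: 10.72
ee_pos: [548.1, 184.9, 170.0]
eef_rot: [[-0.985, 0.173, -0.0], [0.173, 0.985, -0.0], [0.0, -0.0, -1.0]]
contact_force: [-0.9, -0.9, -0.9]
finger_gap: 17.8
finger_force: 45.0
```

Emit:
{"name": "step_arm", "arguments": {
  "rows": [
    [[0,0,0.04,0,0,0,-1],[0,0,0,0,0,0,-1],[0,0,0.04,0,0,0,-1],[0,0,0,0,0,0,-1],[0,0,0,0,0,0,-1]]
  ]
}}

```text
time: 11.13
ee_pos: [548.1, 185.0, 168.4]
eef_rot: [[-0.985, 0.173, -0.0], [0.173, 0.985, -0.0], [0.0, -0.0, -1.0]]
contact_force: [0.4, -0.5, -1.2]
finger_gap: 17.9
finger_force: 45.0
```

Emit:
{"name": "step_arm", "arguments": {
  "rows": [
    [[0,0,0.04,0,0,0,-1],[0,0,0,0,0,0,-1],[0,0,0.04,0,0,0,-1],[0,0,0,0,0,0,-1],[0,0,0,0,0,0,-1]]
  ]
}}

```text
time: 11.55
ee_pos: [548.1, 185.0, 166.8]
eef_rot: [[-0.985, 0.173, -0.0], [0.173, 0.985, -0.0], [0.0, -0.0, -1.0]]
contact_force: [0.1, 0.0, -1.2]
finger_gap: 17.5
finger_force: 45.0
```

The nose has entered the hole freely. Going on down, 1 to 2 mm per row.

Emit:
{"name": "step_arm", "arguments": {
  "rows": [
    [[0,0,0.08,0,0,0,-1],[0,0,0.08,0,0,0,-1],[0,0,0.08,0,0,0,-1],[0,0,0.08,0,0,0,-1],[0,0,0,0,0,0,-1]]
  ]
}}

```text
time: 11.97
ee_pos: [547.9, 184.9, 160.0]
eef_rot: [[-0.985, 0.173, -0.0], [0.173, 0.985, -0.0], [0.0, -0.0, -1.0]]
contact_force: [0.8, -0.6, -0.7]
finger_gap: 17.7
finger_force: 45.0
```

Emit:
{"name": "step_arm", "arguments": {
  "rows": [
    [[0,0,0.08,0,0,0,-1],[0,0,0.08,0,0,0,-1],[0,0,0.08,0,0,0,-1],[0,0,0.08,0,0,0,-1],[0,0,0,0,0,0,-1]]
  ]
}}

```text
time: 12.38
ee_pos: [547.9, 184.9, 153.7]
eef_rot: [[-0.985, 0.173, -0.0], [0.173, 0.985, -0.0], [0.0, -0.0, -1.0]]
contact_force: [-0.3, 0.3, -1.0]
finger_gap: 17.3
finger_force: 45.0
```

Emit:
{"name": "step_arm", "arguments": {
  "rows": [
    [[0,0,0.08,0,0,0,-1],[0,0,0.08,0,0,0,-1],[0,0,0.08,0,0,0,-1],[0,0,0.08,0,0,0,-1],[0,0,0,0,0,0,-1]]
  ]
}}

```text
time: 12.8
ee_pos: [547.9, 184.9, 147.3]
eef_rot: [[-0.985, 0.173, -0.0], [0.173, 0.985, -0.0], [0.0, -0.0, -1.0]]
contact_force: [-0.8, 0.4, -1.8]
finger_gap: 18.1
finger_force: 45.0
```

Emit:
{"name": "step_arm", "arguments": {
  "rows": [
    [[0,0,0.05,0,0,0,-1],[0,0,0.05,0,0,0,-1],[0,0,0.05,0,0,0,-1],[0,0,0.05,0,0,0,-1],[0,0,0,0,0,0,-1]]
  ]
}}

```text
time: 13.22
ee_pos: [548.1, 184.9, 143.6]
eef_rot: [[-0.985, 0.173, 0.0], [0.173, 0.985, -0.0], [-0.0, -0.0, -1.0]]
contact_force: [0.8, -0.6, -0.7]
finger_gap: 18.0
finger_force: 45.0
```

Emit:
{"name": "step_arm", "arguments": {
  "rows": [
    [[0,0,0.05,0,0,0,-1],[0,0,0.05,0,0,0,-1],[0,0,0.05,0,0,0,-1],[0,0,0,0,0,0,-1],[0,0,0,0,0,0,-1]]
  ]
}}

```text
time: 13.63
ee_pos: [548.4, 185.0, 141.1]
eef_rot: [[-0.985, 0.173, 0.001], [0.173, 0.985, 0.0], [-0.001, 0.0, -1.0]]
contact_force: [-0.0, 0.1, 4.6]
finger_gap: 17.8
finger_force: 45.0
```

In contact with the plug at about 6 N. Driving on.

Emit:
{"name": "step_arm", "arguments": {
  "rows": [
    [[0,0,0.05,0,0,0,-1],[0,0,0.05,0,0,0,-1],[0,0,0.05,0,0,0,-1],[0,0,0.05,0,0,0,-1],[0,0,0,0,0,0,-1]]
  ]
}}

```text
time: 14.05
ee_pos: [548.5, 185.1, 136.9]
eef_rot: [[-0.985, 0.173, 0.001], [0.173, 0.985, 0.0], [-0.001, 0.0, -1.0]]
contact_force: [1.0, 0.1, 2.0]
finger_gap: 17.6
finger_force: 45.0
```

Emit:
{"name": "step_arm", "arguments": {
  "rows": [
    [[0,0,0.05,0,0,0,-1],[0,0,0.05,0,0,0,-1],[0,0,0.05,0,0,0,-1],[0,0,0.05,0,0,0,-1],[0,0,0,0,0,0,-1]]
  ]
}}

```text
time: 14.47
ee_pos: [547.7, 184.8, 132.1]
eef_rot: [[-0.985, 0.173, -0.001], [0.173, 0.985, -0.0], [0.001, -0.001, -1.0]]
contact_force: [0.2, -0.5, -2.1]
finger_gap: 18.0
finger_force: 45.0
```

The force has dropped to just the drift's weight, so the plug is free. On to the collar seat.

Emit:
{"name": "step_arm", "arguments": {
  "rows": [
    [[0,0,0.1,0,0,0,-1],[0,0,0.1,0,0,0,-1],[0,0,0.1,0,0,0,-1],[0,0,0.1,0,0,0,-1],[0,0,0,0,0,0,-1]]
  ]
}}

```text
time: 14.88
ee_pos: [547.8, 184.8, 124.1]
eef_rot: [[-0.985, 0.173, -0.001], [0.173, 0.985, -0.0], [0.001, -0.0, -1.0]]
contact_force: [-0.3, -0.0, -0.3]
finger_gap: 17.5
finger_force: 45.0
```

Emit:
{"name": "step_arm", "arguments": {
  "rows": [
    [[0,0,0.08,0,0,0,-1],[0,0,0.08,0,0,0,-1],[0,0,0.04,0,0,0,-1],[0,0,0,0,0,0,-1],[0,0,0,0,0,0,-1]]
  ]
}}

```text
time: 15.3
ee_pos: [548.1, 185.0, 120.6]
eef_rot: [[-0.985, 0.173, -0.0], [0.173, 0.985, -0.0], [0.0, -0.0, -1.0]]
contact_force: [-0.0, 0.2, -1.3]
finger_gap: 17.9
finger_force: 45.0
```

Emit:
{"name": "step_arm", "arguments": {
  "rows": [
    [[0,0,0.05,0,0,0,-1],[0,0,0.03,0,0,0,-1],[0,0,0.02,0,0,0,-1],[0,0,0,0,0,0,-1],[0,0,0,0,0,0,-1]]
  ]
}}

```text
time: 15.72
ee_pos: [548.1, 184.9, 118.6]
eef_rot: [[-0.985, 0.173, 0.0], [0.173, 0.985, -0.0], [-0.0, -0.0, -1.0]]
contact_force: [0.4, -0.5, -0.3]
finger_gap: 17.5
finger_force: 45.0
```

Emit:
{"name": "step_arm", "arguments": {
  "rows": [
    [[0,0,0.03,0,0,0,-1],[0,0,0,0,0,0,-1],[0,0,0.02,0,0,0,-1],[0,0,0,0,0,0,-1],[0,0,0,0,0,0,-1]]
  ]
}}

```text
time: 16.13
ee_pos: [548.1, 185.0, 117.7]
eef_rot: [[-0.985, 0.173, 0.0], [0.173, 0.985, -0.0], [-0.0, 0.0, -1.0]]
contact_force: [-0.5, 0.0, -0.6]
finger_gap: 17.7
finger_force: 45.0
```

Emit:
{"name": "step_arm", "arguments": {
  "rows": [
    [[0,0,0.02,0,0,0,-1],[0,0,0,0,0,0,-1],[0,0,0.02,0,0,0,-1],[0,0,0,0,0,0,-1],[0,0,0,0,0,0,-1]]
  ]
}}

```text
time: 16.55
ee_pos: [548.2, 185.0, 117.5]
eef_rot: [[-0.985, 0.173, 0.0], [0.173, 0.985, 0.0], [-0.0, 0.0, -1.0]]
contact_force: [-1.8, -1.0, 8.5]
finger_gap: 17.7
finger_force: 45.0
```

The collar is home, with about 10 N on the cap at the expected height. Releasing softly.

Emit:
{"name": "step_arm", "arguments": {
  "rows": [
    [[0,0,-0.01,0,0,0,-1],[0,0,0,0,0,0,-1],[0,0,0,0,0,0,-0.5],[0,0,0,0,0,0,-0.4],[0,0,0,0,0,0,-0.2]]
  ],
  "force": 8
}}

```text
time: 16.97
ee_pos: [548.1, 185.0, 116.9]
eef_rot: [[-0.985, 0.173, 0.0], [0.173, 0.985, -0.0], [-0.0, -0.0, -1.0]]
contact_force: [0.3, 1.0, -1.1]
finger_gap: 30.4
finger_force: 0.0
```

Emit:
{"name": "step_arm", "arguments": {
  "rows": [
    [[0,0,0,0,0,0,0],[0,0,0,0,0,0,0],[0,0,0,0,0,0,0],[0,0,0,0,0,0,0],[0,0,0,0,0,0,0]]
  ]
}}

```text
time: 17.38
ee_pos: [548.1, 185.0, 117.0]
eef_rot: [[-0.985, 0.173, -0.0], [0.173, 0.985, -0.0], [0.0, -0.0, -1.0]]
contact_force: [-0.7, -1.0, 0.7]
finger_gap: 47.0
finger_force: 0.0
```

Run:
```python
import sys;sys.argv=['','w7']
exec(open('wl.py').read())
print(o["finger_gap"]);rect("handle",548,185,11,138,150)
p2,d2=camera("side")
cv2.imwrite("pics/c7.png",np.hstack([cv2.resize(p[120:290,170:340,::-1],(400,400)),cv2.resize(p2[110:240,160:290,::-1],(400,400))]))
```

```text
17.3833 [-0.43  0.58  0.01  2.04 -0.01  0.52  0.99] [548.1 185.  117. ] [[-0.985, 0.173, -0.0], [0.173, 0.985, -0.0], [0.0, -0.0, -1.0]] [-0.7 -1.   0.7]
47.006317061814094
handle 1206 c [547.6 185.3] size [18.  18.2] ang 79.7 z 143.2 med [545.9 185.4 143.2]
```

View pics/c7.png

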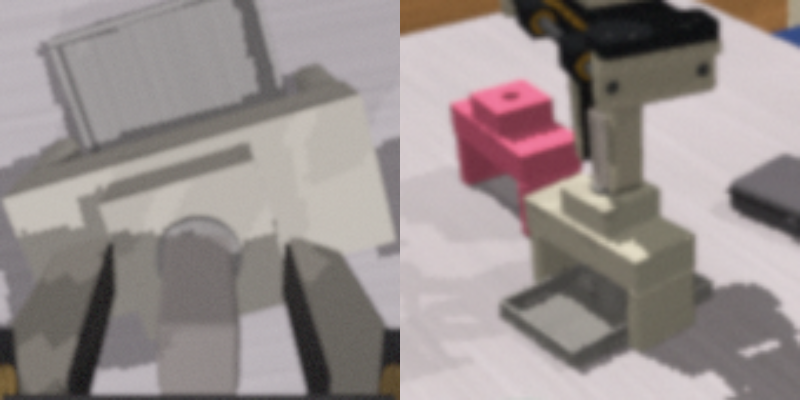

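The drift stands upright with its collar on the cap and the fingers clear. The handle top reads 143 mm, which is home given the camera's 1 mm low bias. Retreating straight up, then checking the plug.

Emit:
{"name": "step_arm", "arguments": {
  "rows": [
    [[0,0,-0.3,0,0,0,0],[0,0,-0.6,0,0,0,0],[0,0,-0.8,0,0,0,0],[0,0,-0.8,0,0,0,0],[0,0,-0.8,0,0,0,0]]
  ]
}}

```text
time: 17.9
ee_pos: [548.0, 184.9, 184.1]
eef_rot: [[-0.985, 0.173, -0.0], [0.173, 0.985, -0.0], [0.0, -0.0, -1.0]]
contact_force: [-0.3, 0.1, 0.1]
finger_gap: 46.7
finger_force: 0.0
```

Emit:
{"name": "step_arm", "arguments": {
  "rows": [
    [[0,0,-0.8,0,0,0,0],[0,0,-0.8,0,0,0,0],[0,0,-0.6,0,0,0,0],[0,0,0,0,0,0,0],[0,0,0,0,0,0,0]]
  ]
}}

```text
time: 18.32
ee_pos: [548.3, 185.1, 227.7]
eef_rot: [[-0.985, 0.173, 0.001], [0.173, 0.985, 0.001], [-0.001, 0.001, -1.0]]
contact_force: [0.0, 0.3, -0.7]
finger_gap: 46.5
finger_force: 0.0
```

Run:
```python
import sys;sys.argv=['','w8']
exec(open('wl.py').read())
rect("handle",548,185,20,135,150);rect("bridge",545,185,80,66,73)
p2,d2=camera("side");Q=cloud("side",d2)
s=(abs(Q[...,0]-545)<35)&(abs(Q[...,1]-185)<45)&(Q[...,2]>15)&(Q[...,2]<36);q=Q[s];print("under bridge",len(q),np.median(q,0).round(1) if len(q) else "")
for n in("plug_center","drift_collar","tray"):print(n,[(round(r["score"],2),np.round(r["centre"])) for r in mark_of(n,"side")[:2]])
cv2.imwrite("pics/c8.png",np.hstack([cv2.resize(p[100:270,150:320,::-1],(400,400)),cv2.resize(p2[120:230,180:290,::-1],(400,400))]))
```

```text
18.3167 [-0.44  0.43  0.02  1.95 -0.01  0.76  0.99] [548.3 185.1 227.7] [[-0.985, 0.173, 0.001], [0.173, 0.985, 0.001], [-0.001, 0.001, -1.0]] [ 0.   0.3 -0.7]
handle 429 c [547.9 185.2] size [17.7 18.5] ang 81.5 z 143.1 med [546.6 185.5 143.1]
bridge 2807 c [545.3 186.2] size [ 50.2 116.2] ang 7.0 z 69.4 med [541.7 208.2  69.4]
under bridge 91 [533.3 179.6  23.8]
plug_center [(0.68, array([379., 213.])), (0.54, array([232., 201.]))]
drift_collar [(0.9, array([304., 253.])), (0.78, array([228., 170.]))]
tray [(0.95, array([225., 207.]))]
```

View pics/c8.png

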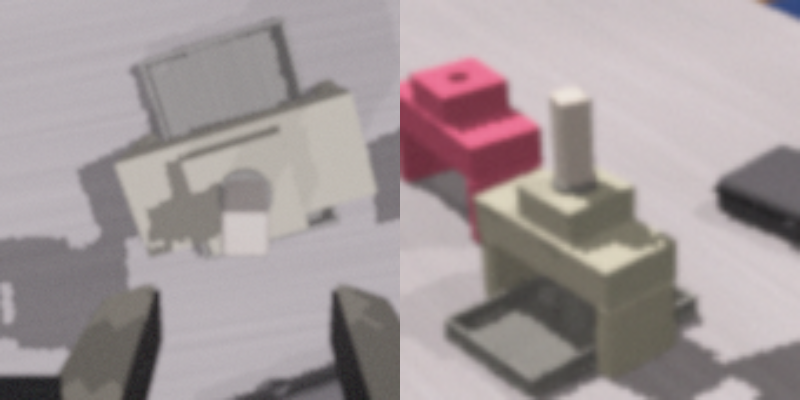

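The drift stands home and released at (225,155) in the side view. The depth shows the plug in the tray under the bridge: front face around (533,180), below about 27 mm. Nothing else has been disturbed, so I'm handing in.

```bash
python3 -c "
from h import *
print(close_job())"
```

```text
the job is handed in; nothing more can be done
None
```

The plug is pushed out and lies in the tray, and the drift stands released in the hole with its collar home on the cap; I handed the job in at about 18.5 s, and the verdict was not shown.

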